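# Load the last wax block and snap the cover on the block carrier

### The job

Lay the loose orange wax block flat, wax side up, in the empty middle bay of the white block carrier and let go of it. Then fit the clear cover over the carrier, press it down until both orange catches snap over its foot, and finish while still pressing it firmly down against the rubber gasket with the gripper: do not let go. Leave everything else on the bench where it is.

Things in the scene. Friction and masses are not known exactly. Their poses are not given: they have to be found in the camera images.
- block_center (a point): Centre of the loose specimen block, 9 mm above its underside: orange plastic cassette below (7 mm), off-white wax on top with a brown spot. 28 (its x) x 40 (its y) x 18 mm high, about 30 g, starts flat on the bench, wax up. z points up. It can be gripped across its 40 mm length from above. Symmetric under a half turn.
- bay (a point): Centre of the floor of the carrier's empty middle bay, 16 mm above the bench, over the carrier's origin, same axes. Bay 35 (x) x 48 mm (y), ribs 6 mm high around it; the bays 38 mm away along x either side hold a blue and a yellow block of the same size. Black gasket rails lie 32 to 39 mm out on both y sides, tops 6 mm above the bay floor.
- carrier: White block carrier, fixed to the bench, 204 (x) x 108 (y) mm, origin at the centre of its underside, deck 16 mm high, three bays in a row along x. Grey side guides at x = +-50 mm, y beyond +-43 mm, reach 39 mm above the bench, flaring outward. The cover belongs centred over it, its x along the carrier's x (either way round).
- gasket (a joint): Travel (m) of the two rubber gasket rails, 0 free, growing as they are pressed down, 0.004 at the stop; spring of 3 N per mm. The catches alone keep them at about 0.001; pressed firmly it reads 0.003.
- clip_far (a joint): Orange sprung catch at the carrier's +x end, 30 mm wide with a lead-in ramp, 2 N per mm. Travel outwards (m): 0 at rest, 0.004 as the cover's foot passes, near 0 again when snapped over it. The foot meets both catches with its underside 37 mm above the bench, needs about 12 N in all to pass, snaps under at 25 to 21 mm, meets the gasket at 22 mm and bottoms at 18 mm.
- clip_near (a joint): The same sprung catch at the carrier's -x end; travel outwards (m).
- cover_grip (a point): Centre of the cover's green bar grip, 52 mm above the cover's underside. Bar 60 (x) x 16 (y) x 36 mm high, 34 to 70 mm above the underside, on a clear hood 136 x 70 mm with a green foot flange 152 (x) x 78 (y) x 5 mm. About 120 g. Starts standing on the bench. Grip the bar across its 16 mm from above.
Not all that is in view belongs to the job. Several things look just like the carrier: the one meant starts nearest to the robot's base.

How it is judged:
By the outcome, as a careful person would: the job done as asked, in the order asked, and still so for the second after the job is handed in, while the arm keeps its last pose, push and grip.
It also fails if it takes over 54 s, if anything falls off the work surface, if the arm or the gripper's body presses on something with over 40 N, if the wrist force passes 120 N, or if a joint passes its speed limit or range.

### The arm

A 7-joint arm with a two-finger parallel gripper is mounted at the origin on the work surface. World frame = base frame: x ahead of the robot, y to its left, z up, the work surface at z = 0. Lengths are in m, angles in rad, forces in N, time in s.
With the tool pointing down it reaches from about 0.425 to 0.925 m from the base axis. Payload 6.8 kg.
Tool frame: the origin (TCP) lies midway between the tips of the shut fingers; the grasp point (between the pads) lies 19 mm behind it; z points along the fingers, y is the line along which they close (so a half turn about z gives the same grasp; the last joint's range is limited). The gripper opens to 85 mm and grips with 20 to 120 N. Pads are 22 mm wide; open, the fingers measure 114 mm over their backs; the gripper's body (76 mm by 85 mm) begins 54 mm behind the grasp point. The pads swing forward as they close: fully open they stand 13 mm farther back than shut.
Start: joints at [1.135, 0.477, 0.022, 1.555, -0.011, 1.109, -0.083], TCP at [0.217, -0.639, 0.231] pointing down, gripper open.
Joint ranges: [-2.96, 2.96], [-0.34, 2.1], [-1.41, 1.46], [0.24, 2.44], [-1.37, 4.51], [0.17, 1.92], [-2.96, 2.96]. Speed limits (rad/s): [2.39, 2.39, 3.14, 3.14, 3.14, 3.14, 3.14].

### API

Orientations are given as a unit quaternion [w, x, y, z].
In Python, from station import * gives the robot as it stands. The module is installed in compiled form; this text tells all that it offers.
- The arm moves only by the shell command python3 -m jog 'ROWS' [OPENING] [FORCE]. ROWS is JSON, a list of rows, each an object of numbers: "x", "y", "z": the shift along the tool's x, y, z in m; "ax", "ay", "az": the turn, a rotation vector about the tool's x, y, z in rad. In form: [{"x": .., "y": .., "z": .., "ax": .., "ay": .., "az": ..}, ...]. A call has 1 to 12 rows; each row is the pose to reach, as a shift and turn from the pose commanded when the call began, along the tool's axes at that moment; what a row does not reach only later rows make up. A row lasts 1/10 s, in which the tool goes at most 50 mm and 8.59 degrees, less where a joint would pass 70% of its speed; a pose out of reach is approached as far as the arm can. A call with a gripper value outside its range is refused whole. OPENING is the opening, from 0 (shut) to 1 (fully open), set as the call begins (- or left out, the last holds). The fingers move at their own pace and stop on an object; FORCE is the grip in N (left out, the last holds). Time passes only in rows, so rows that repeat a pose let the fingers close. It gives the time, the measured TCP pose, the force, the opening and the grip force at its end, in the units of the state.
- get_obs(): the state, without advancing time (a new reading comes with each control period).
- read_camera(name): name is "side" or "top"; returns the picture (400x640x3 uint8, red, green, blue); there is no depth.
- camera_params(name): a dict with "K" (3x3 intrinsics, pixels), "D" ([k1, k2, p1, p2, k3] as OpenCV has them; the pictures are not rectified), "origin" and "attitude" of the camera in the world. Camera axes: x right, y up, looking along -z (the intrinsics and any distortion apply to the point x, -y, -z); pixel columns grow to the right and rows downward; lengths in m; the calibration is good to about 2 mm. A picture is of the moment at which its call begins. camera_params takes no time and is no camera call.
- hand_in(): hands the job in; it is judged then, once.
The state is a dict: "t": time; "q": joint angles; "joint_vel": joint speeds; "joint_torque": joint torques, N m; "eef_pos": TCP position; "tool_rot": TCP orientation; "contact_force": force on the tool from outside, world axes, zero at the start; "torque": the same for the moment, N m; "gripper_width": opening from 0.0 (shut) to 1.0 (fully open); "grasp_force": force on a finger pad.
Only numpy, scipy, OpenCV 4.12 (cv2) and the standard library are available. Lean on these libraries where they do the work, as an engineer would, in place of code of your own. Each camera call takes 0.05 s, during which the arm holds its last target. There are 200 camera calls.

## Working session

There is one attempt and no reset: what is moved stays moved. The work goes in short steps, Python scripts to look and compute and a shell command to move; the robot and the scene stay as the last step left them, time stands still between calls to the robot, and variables do not carry over. Pictures are saved under pics/ and viewed, at most 10 in all, crops included, and the job is handed in when it is done.

```bash
mkdir -p pics
python3 - <<'E'
from station import *
import cv2,numpy as np
for n in("top","side"):
    im=read_camera(n); cv2.imwrite(f"pics/{n}0.png",im[:,:,::-1]); np.save(f"pics/{n}0.npy",im)
    p=camera_params(n); print(n,p)
o=get_obs(); print(o['t'],o['eef_pos'],o['tool_rot'],o['gripper_width'])
E
```

```text
top {'K': array([[448.19038391,   0.        , 320.30175782],
       [  0.        , 448.19038391, 201.54018156],
       [  0.        ,   0.        ,   1.        ]]), 'D': array([-0.05914289,  0.        ,  0.        ,  0.        ,  0.        ]), 'origin': array([0.46770551, 0.08657153, 1.2367979 ]), 'attitude': array([ 0.70793705,  0.02802884, -0.03534033, -0.70483373])}
side {'K': array([[497.81792823,   0.        , 325.00963852],
       [  0.        , 497.81792823, 212.35689482],
       [  0.        ,   0.        ,   1.        ]]), 'D': array([-0.07442936,  0.        ,  0.        ,  0.        ,  0.        ]), 'origin': array([0.49376109, 0.94634823, 0.81807268]), 'attitude': array([-0.02453118, -0.0224752 ,  0.41206693,  0.91054595])}
0.1 [ 0.21714915 -0.63854395  0.23041259] [-8.12481822e-04  9.86594331e-01  1.63189854e-01 -1.95613409e-04] 1.001195509644689
```

View pics/top0.png

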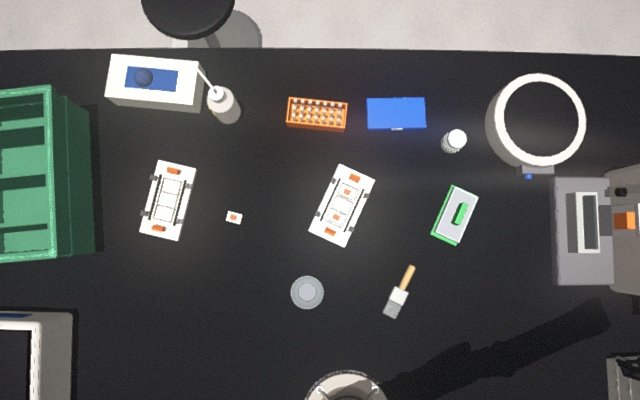

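View pics/side0.png

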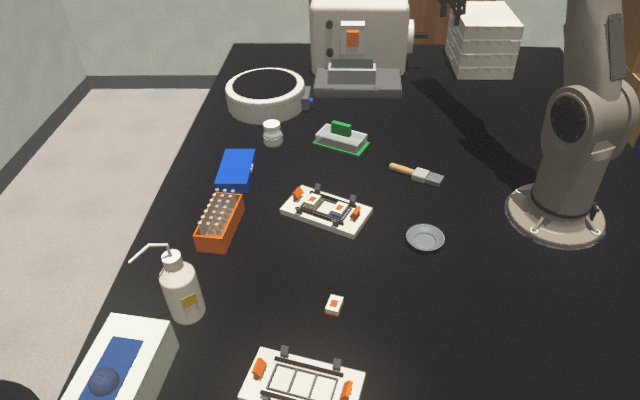

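The top picture shows two carriers, at (341,205) and (168,200), one loose block at (234,217), and the cover at (456,213). The robot base is at about (345,400), so the carrier meant is the one at (341,205). I'll check these in one close crop.

```bash
cat > h.py <<'E'
import numpy as np,cv2
from station import *
from scipy.spatial.transform import Rotation as R
F=np.diag([1,-1,-1.])
def cam(n):
    p=camera_params(n); w,x,y,z=p['attitude']
    return p['K'],p['D'],np.array(p['origin']),R.from_quat([x,y,z,w]).as_matrix()@F
def ray(n,uv):
    K,D,o,M=cam(n); u=cv2.undistortPoints(np.array(uv,float).reshape(-1,1,2),K,D)[:,0]
    return o,np.c_[u,np.ones(len(u))]@M.T
def atz(n,uv,z):
    o,d=ray(n,uv); return o+d*((np.array(z)-o[2])/d[:,2])[:,None]
def proj(n,P):
    K,D,o,M=cam(n); P=np.array(P,float).reshape(-1,3)
    return cv2.projectPoints(P,cv2.Rodrigues(M.T)[0],-M.T@o,K,D)[0][:,0]
E
python3 - <<'E'
from h import *
print(atz("top",[(341,205),(168,200),(234,217),(456,213)],[.02,.02,.018,.03]).round(3))
im=np.load("pics/top0.npy")[:,:,::-1]
c=lambda u,v,w,h,s:cv2.resize(im[v:v+h,u:u+w],None,fx=s,fy=s,interpolation=cv2.INTER_CUBIC)
# carrier 300..380,160..250 ; block 220..; cover
a=c(300,160,80,90,5); b=c(215,200,40,36,5); d=c(425,175,60,75,5)
W=np.zeros((560,800,3),np.uint8); W[:450,:400]=a; W[:375,400:700]=d; W[380:560,420:620]=b
cv2.imwrite("pics/crop.png",W)
E
```

```text
[[ 0.568  0.018  0.02 ]
 [ 0.579  0.491  0.02 ]
 [ 0.534  0.309  0.018]
 [ 0.547 -0.295  0.03 ]]
```

View pics/crop.png

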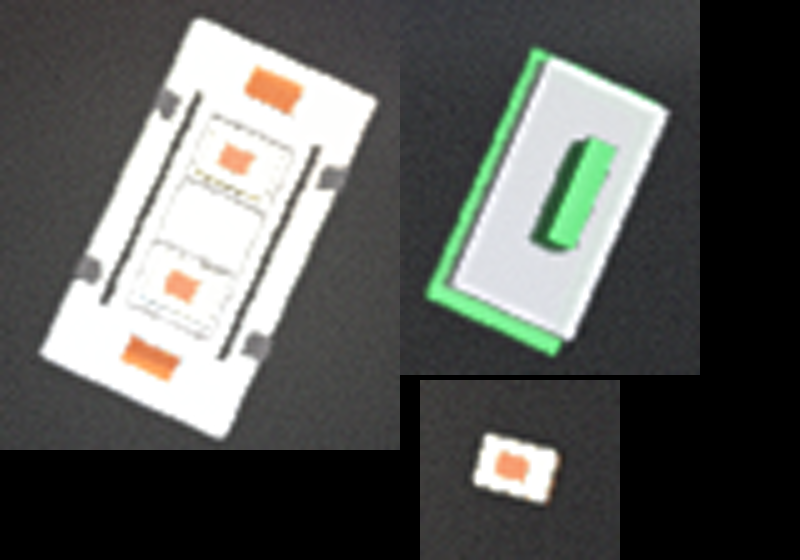

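The near carrier is at crop (210,230). Its end bays are filled and its middle bay is empty. The cover with its green bar is at crop (550,200) and the loose block is at crop (515,468), so the choice holds. Next I'll fit poses by matching silhouette hulls in both cameras.

```bash
cat > fit.py <<'E'
from h import *
from scipy.optimize import least_squares
def box(sx,sy,z0,z1): return [(a*sx/2,b*sy/2,z) for a in(-1,1) for b in(-1,1) for z in(z0,z1)]
MODELS=dict(carrier=box(.204,.108,0,.016),block=box(.028,.040,0,.018),
 cover=box(.152,.078,0,.005)+box(.136,.070,.005,.034)+box(.06,.016,.034,.07))
def mom(c):
    m=cv2.moments(c.astype(np.float32).reshape(-1,1,2)); 
    A=m['m00']; return np.array([m['m10']/A,m['m01']/A]),A,np.array([m['mu20']-m['mu02'],2*m['mu11']])/A/np.sqrt(A)
def hull_im(im,n,roi,thr):
    S=6;u,v,w,h=roi
    c=cv2.resize(im[v:v+h,u:u+w],None,fx=S,fy=S,interpolation=cv2.INTER_LINEAR)
    m=(c.max(2)>thr).astype(np.uint8)
    cs=max(cv2.findContours(m,0,1)[0],key=cv2.contourArea)
    return cv2.convexHull(cs)[:,0].astype(np.float32)/S+[u-.5+.5/S,v-.5+.5/S]
def fit(name,hulls,g,z=0):
    L=np.array(MODELS[name])
    def pose(p): 
        return L@R.from_euler('z',p[2]).as_matrix().T+[p[0],p[1],z]
    def res(p):
        r=[]
        for n,hp in hulls.items():
            a=mom(cv2.convexHull(proj(n,pose(p)).astype(np.float32))[:,0]);b=mom(hp)
            r+=[*(a[0]-b[0]),*(20*(a[2]-b[2]))]
        return np.array(r)
    s=least_squares(res,g,x_scale=[.01,.01,.1])
    ar=[round(mom(cv2.convexHull(proj(n,pose(s.x)).astype(np.float32))[:,0])[1]/mom(h)[1],3) for n,h in hulls.items()]
    return s.x,s.fun.round(2),ar
E
python3 - <<'E'
from fit import *
I={n:np.load(f"pics/{n}0.npy") for n in("top","side")}
rois=dict(carrier=dict(top=(300,155,85,100),side=(272,180,108,62)),
 block=dict(top=(218,203,32,28),side=(318,288,34,34)),cover=dict(top=(425,178,60,75),side=(306,115,70,45)))
G=dict(carrier=(.568,.018,-.4),block=(.534,.309,-.2),cover=(.547,-.295,-.4))
for k in rois:
  H={n:hull_im(I[n],n,r,110) for n,r in rois[k].items()}
  for sel in(["top"],["side"],["top","side"]):
    for dy in ([0] if k!='block' else [0]):
      x,f,a=fit(k,{n:H[n] for n in sel},G[k]); print(k,sel,x.round(4),f,a)
E
```

```text
carrier ['top'] [ 0.5702  0.0174 -0.4   ] [-0.45 -0.49 -6.86  1.91] [0.922]
carrier ['side'] [ 0.568  0.018 -0.4  ] [ 0.27  0.75  5.54 -4.75] [0.986]
carrier ['top', 'side'] [ 0.568   0.018  -0.4002] [-0.7   0.3  -6.86  1.87  0.27  0.75  5.51 -4.73] [0.922, 0.986]
block ['top'] [ 0.5345  0.3112 -0.2   ] [ 0.03 -0.25  3.44 -0.93] [0.899]
block ['side'] [ 0.534  0.309 -0.2  ] [-0.57 -0.57 -2.99  0.76] [0.977]
block ['top', 'side'] [ 0.534  0.309 -0.2  ] [ 0.8  -0.07  3.4  -0.95 -0.57 -0.57 -2.99  0.76] [0.899, 0.977]
cover ['top'] [ 0.5467 -0.2955 -0.4003] [-0.38 -1.01 -4.29  3.45] [0.948]
cover ['side'] [ 0.5453 -0.2856 -0.4077] [ -0.7    0.48 -19.73  -9.6 ] [1.17]
cover ['top', 'side'] [ 0.547 -0.295 -0.4  ] [ -0.55  -1.11  -4.33   3.47  -1.15  -1.32 -19.79 -10.5 ] [0.948, 1.158]
```

```bash
sed -i 's/x_scale=\[.01,.01,.1\]/x_scale=[.01,.01,.1],diff_step=1e-2/' fit.py
cat > run.py <<'E'
from fit import *
I={n:np.load(f"pics/{n}0.npy") for n in("top","side")}
rois=dict(carrier=dict(top=(300,155,85,100),side=(272,180,108,62)),
 block=dict(top=(218,203,32,28),side=(318,288,34,34)),cover=dict(top=(425,178,60,75),side=(306,115,70,45)))
G=dict(carrier=(.568,.018,-.4),block=(.534,.309,-.2),cover=(.547,-.295,-.4))
for k in rois:
  for t in (90,130) if k!='cover' else (60,90):
   H={n:hull_im(I[n],n,r,t) for n,r in rois[k].items()}
   for sel in(["top"],["side"],["top","side"]):
    x,f,a=fit(k,{n:H[n] for n in sel},G[k]); print(k,t,sel,x.round(4),f,a)
   for n in H:
     if t==90: 
       o=cv2.resize(I[n][:,:,::-1],None,fx=6,fy=6); u,v,w,h=rois[k][n]
       cv2.polylines(o,[(H[n]*6+3).astype(int)],1,(255,0,255),1)
       p=np.array(MODELS[k])@R.from_euler('z',x[2]).as_matrix().T+[x[0],x[1],0]
       for q in proj(n,p): cv2.circle(o,tuple((q*6+3).astype(int)),3,(0,255,255),1)
       cv2.imwrite(f"pics/f_{k}_{n}.png",o[v*6:(v+h)*6,u*6:(u+w)*6])
W=np.zeros((600,800,3),np.uint8)
def put(f,x,y,s):
  i=cv2.imread(f"pics/f_{f}.png"); i=cv2.resize(i,None,fx=s,fy=s,interpolation=cv2.INTER_AREA); W[y:y+i.shape[0],x:x+i.shape[1]]=i[:600-y,:800-x]
put("cover_top",0,0,.75);put("cover_side",280,0,1);put("carrier_side",280,280,.6);put("block_side",0,350,1)
put("block_top",210,520,.4)
cv2.imwrite("pics/fit.png",W)
E
python3 run.py
```

```text
carrier 90 ['top'] [ 0.5692  0.0157 -0.4267] [ 0.06 -0.12 -2.88 -3.33] [0.899]
carrier 90 ['side'] [ 0.5811 -0.012  -0.4726] [-5.15 -5.58 12.32 18.37] [0.822]
carrier 90 ['top', 'side'] [ 0.5755  0.007  -0.4417] [ 3.22 -2.41 -0.09 -5.54 -3.47 -0.63 17.68 16.48] [0.898, 0.848]
carrier 130 ['top'] [ 0.5691  0.0162 -0.427 ] [ 0.03 -0.06 -1.41 -1.64] [0.939]
carrier 130 ['side'] [ 0.5617  0.019  -0.4247] [ 2.37  2.49 -6.83 -8.19] [1.105]
carrier 130 ['top', 'side'] [ 0.5649  0.0171 -0.4262] [-0.33  1.44 -1.6  -1.53  1.12  1.96 -7.25 -8.36] [0.94, 1.101]
block 90 ['top'] [ 0.5337  0.3109 -0.273 ] [0.12 0.04 2.53 1.63] [0.84]
block 90 ['side'] [ 0.5327  0.3106 -0.2482] [-0.   -0.06 -0.42 -0.62] [0.931]
block 90 ['top', 'side'] [ 0.533   0.3108 -0.2552] [ 0.17  0.28  2.87  1.07 -0.15 -0.01 -0.1  -0.84] [0.84, 0.933]
block 130 ['top'] [ 0.5338  0.3109 -0.2659] [0.13 0.04 2.62 1.64] [0.94]
block 130 ['side'] [ 0.5329  0.3098 -0.2566] [-0.   -0.13 -0.9  -1.38] [1.057]
block 130 ['top', 'side'] [ 0.5332  0.3103 -0.2593] [ 0.34  0.27  2.74  1.42 -0.16  0.07 -0.79 -1.47] [0.94, 1.059]
cover 60 ['top'] [ 0.5707 -0.2999 -0.3519] [  3.69  -0.59 -26.58 -19.58] [0.531]
cover 60 ['side'] [ 0.5433 -0.2935 -0.4225] [ 0.01  0.12 -0.44 -0.22] [0.929]
cover 60 ['top', 'side'] [ 0.5574 -0.2982 -0.3695] [  3.17   4.18 -24.88 -22.05  -4.79  -0.94   0.89  -4.1 ] [0.532, 0.926]
cover 90 ['top'] [ 0.5441 -0.2968 -0.4322] [ 0.1  -0.01 -0.63 -0.64] [0.926]
cover 90 ['side'] [ 0.5427 -0.2933 -0.4327] [ 0.03  0.49 -1.81 -0.95] [1.009]
cover 90 ['top', 'side'] [ 0.5434 -0.296  -0.4324] [-0.18  0.21 -0.62 -0.7  -0.18 -0.04 -1.88 -1.09] [0.926, 1.006]
```

View pics/fit.png

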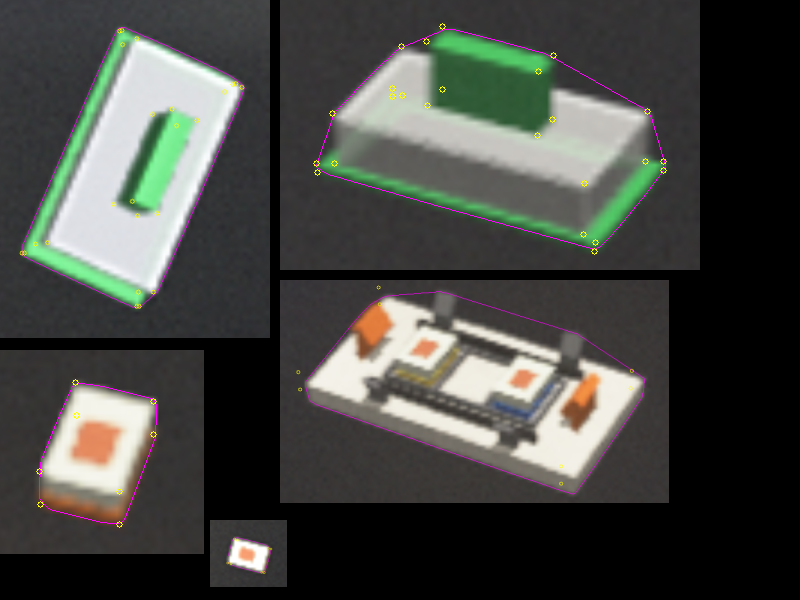

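The overlays for cover and block match: the side hull corners sit on the flange at crop (320,168), (595,245) and (660,165), and the block box corners also line up. For the carrier the side hull is spoilt by the dim guides, while the top fit is fine. I'll cross-check the carrier with its side-view corners.

```bash
cat >> h.py <<'E'
def goal(x,y,z,phi):
    "tool-frame shift and turn from the measured pose; phi = world angle of tool x (deg)"
    o=get_obs(); w,a,b,c=o['tool_rot']; T=R.from_quat([a,b,c,w])
    f=np.radians(phi); G=R.from_matrix(np.c_[[np.cos(f),np.sin(f),0],[np.sin(f),-np.cos(f),0],[0,0,-1]])
    print("t",round(o['t'],2),"pos",np.round(o['eef_pos'],4),"phi",np.degrees(np.arctan2(*T.as_matrix()[1::-1,0])).round(2),"q",np.round(o['q'],2),"F",np.round(o['contact_force'],1),"w",round(o['gripper_width'],3))
    print(" shift",T.inv().apply(np.array([x,y,z])-o['eef_pos']).round(4),"turn",(T.inv()*G).as_rotvec().round(4))
E
python3 - <<'E'
from h import *
c=np.array([(305,384),(645,378),(385,297),(578,475)],float)
uv=np.c_[272+(c[:,0]-280)/3.6-.5,180+(c[:,1]-280)/3.6-.5]
P=atz("side",uv,.016);print(P.round(4))
l,r,b,f=P
print("centre",P.mean(0).round(4),"lens",[np.linalg.norm(q).round(4) for q in(l-f,b-r,l-b,r-f)],"yaw",[np.arctan2(q[1],q[0]).round(3) for q in(f-l,r-b,l-b,f-r)])
goal(.56,-.2,.22,-15)
E
```

```text
[[ 0.6843  0.0246  0.016 ]
 [ 0.4513  0.0092  0.016 ]
 [ 0.6389 -0.074   0.016 ]
 [ 0.4953  0.1072  0.016 ]]
centre [0.5674 0.0167 0.016 ] lens [np.float64(0.2062), np.float64(0.2052), np.float64(0.1086), np.float64(0.1075)] yaw [np.float64(2.729), np.float64(2.724), np.float64(1.139), np.float64(1.149)]
t 0.1 pos [ 0.2171 -0.6385  0.2304] phi 18.78 q [ 1.13  0.48  0.02  1.56 -0.01  1.11 -0.08] F [ 0.5 -0.1  0.1] w 1.001
 shift [ 0.4658 -0.3048  0.0109] turn [-0.0016  0.0006  0.5896]
```

The side corners give 206 x 108 mm, centre (0.567, 0.017) and yaw -0.415, agreeing with the top fit of (0.569, 0.016) and yaw -0.427. Now moving.

```bash
python3 -m jog '[{"x":0.466,"y":-0.305,"z":0.01,"az":0.59},{"x":0.466,"y":-0.305,"z":0.01,"az":0.59},{"x":0.466,"y":-0.305,"z":0.01,"az":0.59},{"x":0.466,"y":-0.305,"z":0.01,"az":0.59},{"x":0.466,"y":-0.305,"z":0.01,"az":0.59},{"x":0.466,"y":-0.305,"z":0.01,"az":0.59},{"x":0.466,"y":-0.305,"z":0.01,"az":0.59},{"x":0.466,"y":-0.305,"z":0.01,"az":0.59},{"x":0.466,"y":-0.305,"z":0.01,"az":0.59},{"x":0.466,"y":-0.305,"z":0.01,"az":0.59},{"x":0.466,"y":-0.305,"z":0.01,"az":0.59},{"x":0.466,"y":-0.305,"z":0.01,"az":0.59}]' 1 40
python3 -c "
from h import *
goal(.533,.3105,.15,-14.9)"
```

```text
t 0.1 pos [ 0.2171 -0.6385  0.2304] phi 18.78 q [ 1.13  0.48  0.02  1.56 -0.01  1.11 -0.08] F [ 0.5 -0.1  0.1] w 1.001
 shift [ 0.6046 -0.7967  0.0817] turn [-0.0016  0.0006  0.5879]validation failed for argument at $[0]...
```

```bash
python3 -m jog '[{"x":0.466,"y":-0.305,"z":0.01,"ax":0,"ay":0,"az":0.59}]' 1 40; python3 -c "
from h import *
goal(.56,-.2,.22,-15)"
```

```text
t: 0.2
eef_pos: [0.2413, -0.6041, 0.2297]
tool_rot: [0.001, 0.997, 0.083, -0.002]
contact_force: [0.5, -0.5, 0.9]
gripper_width: 1.0
grasp_force: 0.0
t 0.2 pos [ 0.2413 -0.6041  0.2297] phi 9.52 q [ 1.06  0.44  0.05  1.62 -0.02  1.08 -0.3 ] F [ 0.5 -0.5  0.9] w 1.0
 shift [ 0.3812 -0.3458  0.0073] turn [0.0029 0.0039 0.4279]
```

```bash
python3 -m jog '[{"x":0.38,"y":-0.345,"z":0.008,"ax":0,"ay":0,"az":0.428},{"x":0.38,"y":-0.345,"z":0.008,"ax":0,"ay":0,"az":0.428},{"x":0.38,"y":-0.345,"z":0.008,"ax":0,"ay":0,"az":0.428},{"x":0.38,"y":-0.345,"z":0.008,"ax":0,"ay":0,"az":0.428},{"x":0.38,"y":-0.345,"z":0.008,"ax":0,"ay":0,"az":0.428},{"x":0.38,"y":-0.345,"z":0.008,"ax":0,"ay":0,"az":0.428},{"x":0.38,"y":-0.345,"z":0.008,"ax":0,"ay":0,"az":0.428},{"x":0.38,"y":-0.345,"z":0.008,"ax":0,"ay":0,"az":0.428},{"x":0.38,"y":-0.345,"z":0.008,"ax":0,"ay":0,"az":0.428},{"x":0.38,"y":-0.345,"z":0.008,"ax":0,"ay":0,"az":0.428},{"x":0.38,"y":-0.345,"z":0.008,"ax":0,"ay":0,"az":0.428}]' 1 40
python3 -c "
from h import *
goal(.533,.3105,.12,-14.9)"
```

```text
t: 1.3
eef_pos: [0.5643, -0.186, 0.222]
tool_rot: [-0.002, 0.993, -0.121, 0.0]
contact_force: [-1.1, 0.5, 0.6]
gripper_width: 1.001
grasp_force: 0.0
t 1.3 pos [ 0.5643 -0.186   0.222 ] phi -13.85 q [ 0.28  0.36 -0.08  1.76  0.03  1.03 -1.62] F [-1.1  0.5  0.6] w 1.001
 shift [-0.1492 -0.4742  0.1036] turn [-0.0034 -0.0003  0.0184]
```

```bash
python3 -m jog '[{"x":-0.146,"y":-0.488,"z":0.08,"ax":0,"ay":0,"az":0},{"x":-0.146,"y":-0.488,"z":0.1,"ax":0,"ay":0,"az":0},{"x":-0.146,"y":-0.488,"z":0.1,"ax":0,"ay":0,"az":0},{"x":-0.146,"y":-0.488,"z":0.1,"ax":0,"ay":0,"az":0},{"x":-0.146,"y":-0.488,"z":0.1,"ax":0,"ay":0,"az":0},{"x":-0.146,"y":-0.488,"z":0.1,"ax":0,"ay":0,"az":0},{"x":-0.146,"y":-0.488,"z":0.1,"ax":0,"ay":0,"az":0},{"x":-0.146,"y":-0.488,"z":0.1,"ax":0,"ay":0,"az":0},{"x":-0.146,"y":-0.488,"z":0.1,"ax":0,"ay":0,"az":0},{"x":-0.146,"y":-0.488,"z":0.1,"ax":0,"ay":0,"az":0},{"x":-0.146,"y":-0.488,"z":0.1,"ax":0,"ay":0,"az":0},{"x":-0.146,"y":-0.488,"z":0.1,"ax":0,"ay":0,"az":0}]' 1 40
python3 -c "
from h import *
goal(.533,.3105,.12,-14.9)"
```

```text
t: 2.5
eef_pos: [0.5387, 0.3196, 0.1213]
tool_rot: [-0.0, 0.993, -0.122, -0.001]
contact_force: [-0.7, -0.4, -0.0]
gripper_width: 1.0
grasp_force: 0.0
t 2.5 pos [0.5387 0.3196 0.1213] phi -14.02 q [-0.47  0.53 -0.22  1.76  0.14  0.87 -2.57] F [-0.7 -0.4 -0. ] w 1.0
 shift [-0.0033  0.0103  0.0013] turn [-0.0004  0.0021  0.0153]
```

```bash
python3 -m jog '[{"x":-0.0033,"y":0.0103,"z":0,"ax":0,"ay":0,"az":0.0153},{"x":-0.0033,"y":0.0103,"z":0,"ax":0,"ay":0,"az":0.0153},{"x":-0.0033,"y":0.0103,"z":0.03,"ax":0,"ay":0,"az":0.0153},{"x":-0.0033,"y":0.0103,"z":0.06,"ax":0,"ay":0,"az":0.0153},{"x":-0.0033,"y":0.0103,"z":0.085,"ax":0,"ay":0,"az":0.0153},{"x":-0.0033,"y":0.0103,"z":0.1,"ax":0,"ay":0,"az":0.0153},{"x":-0.0033,"y":0.0103,"z":0.1,"ax":0,"ay":0,"az":0.0153},{"x":-0.0033,"y":0.0103,"z":0.1,"ax":0,"ay":0,"az":0.0153}]'
python3 -c "
from h import *
goal(.533,.3105,.009,-14.9)
cv2.imwrite('pics/s1.png',cv2.resize(read_camera('side')[220:380,240:440,::-1],None,fx=4,fy=3.75))"
```

```text
t: 3.3
eef_pos: [0.5355, 0.3063, 0.0232]
tool_rot: [-0.0, 0.991, -0.133, 0.0]
contact_force: [0.6, 0.4, 0.3]
gripper_width: 0.998
grasp_force: 0.0
t 3.3 pos [0.5355 0.3063 0.0232] phi -15.29 q [-0.48  0.64 -0.19  1.83  0.18  0.68 -2.61] F [0.6 0.4 0.3] w 0.998
 shift [-0.0036 -0.0034  0.0142] turn [-0.0003 -0.0008 -0.0067]
```

View pics/s1.png

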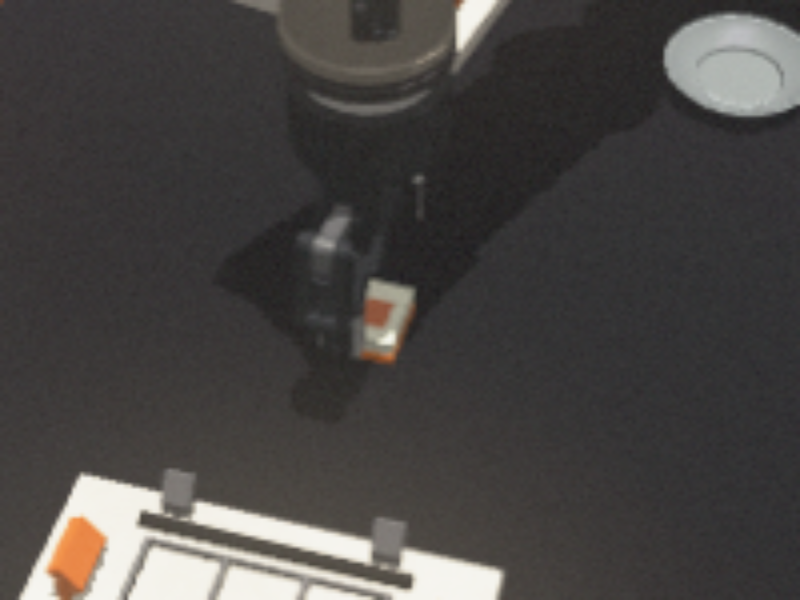

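The near finger's tip is at about crop (340,345) and the block at (388,320). The finger appears shifted toward +x, so I'll check by projecting where it should be.

Run:
```python
from h import *
o=get_obs(); w,a,b,c=o['tool_rot']; T=R.from_quat([a,b,c,w]); e=np.array(o['eef_pos'])
L=np.array([[sx*.011,-yy,-.013-h] for yy in(.0425,.057) for sx in(-1,1) for h in(0,.038)])
B=np.array([[sx*.014,sy*.02,z] for sy in(1,) for sx in(-1,1) for z in(0,.018)])@R.from_euler('z',-.26).as_matrix().T+[.533,.3105,0]
f=lambda P:((proj("side",P)-[240,220])*[4,3.75]).round(0).tolist()
print(f(e+T.apply(L))); print(f(B))
```

```text
[[363.0, 345.0], [362.0, 298.0], [321.0, 334.0], [318.0, 288.0], [354.0, 366.0], [353.0, 320.0], [311.0, 356.0], [308.0, 309.0]]
[[389.0, 362.0], [389.0, 341.0], [337.0, 349.0], [336.0, 328.0]]
```

The predicted finger columns (318–363) and block edge (389) match the picture, so the offset is only parallax and yaw. I'll descend and close.

```bash
python3 -m jog '[{"x":-0.0036,"y":-0.0034,"z":0.008,"ax":0,"ay":0,"az":-0.0067},{"x":-0.0036,"y":-0.0034,"z":0.0142,"ax":0,"ay":0,"az":-0.0067},{"x":-0.0036,"y":-0.0034,"z":0.0142,"ax":0,"ay":0,"az":-0.0067},{"x":-0.0036,"y":-0.0034,"z":0.0142,"ax":0,"ay":0,"az":-0.0067}]'
python3 -c "
from h import *
goal(.533,.3105,.008,-14.9)"
```

```text
t: 3.75
eef_pos: [0.532, 0.3111, 0.0081]
tool_rot: [0.0, 0.992, -0.129, -0.0]
contact_force: [-0.2, -0.3, 0.1]
gripper_width: 0.998
grasp_force: 0.0
t 3.75 pos [0.532  0.3111 0.0081] phi -14.82 q [-0.49  0.67 -0.19  1.83  0.19  0.66 -2.62] F [-0.2 -0.3  0.1] w 0.998
 shift [0.0011 0.0003 0.0001] turn [0.0003 0.0002 0.0015]
```

```bash
python3 -m jog '[{"x":0.001,"y":0,"z":0,"ax":0,"ay":0,"az":0},{"x":0.001,"y":0,"z":0,"ax":0,"ay":0,"az":0},{"x":0.001,"y":0,"z":0,"ax":0,"ay":0,"az":0},{"x":0.001,"y":0,"z":0,"ax":0,"ay":0,"az":0},{"x":0.001,"y":0,"z":0,"ax":0,"ay":0,"az":0},{"x":0.001,"y":0,"z":0,"ax":0,"ay":0,"az":0},{"x":0.001,"y":0,"z":0,"ax":0,"ay":0,"az":0},{"x":0.001,"y":0,"z":0,"ax":0,"ay":0,"az":0},{"x":0.001,"y":0,"z":0,"ax":0,"ay":0,"az":0},{"x":0.001,"y":0,"z":0,"ax":0,"ay":0,"az":0}]' 0.3 35
python3 -c "
from h import *
goal(.533,.3105,.008,-14.9)"
```

```text
t: 4.75
eef_pos: [0.5335, 0.311, 0.0086]
tool_rot: [-0.0, 0.992, -0.129, 0.0]
contact_force: [0.2, -1.0, 4.6]
gripper_width: 0.452
grasp_force: 36.0
t 4.75 pos [0.5335 0.311  0.0086] phi -14.83 q [-0.49  0.67 -0.19  1.83  0.19  0.66 -2.62] F [ 0.2 -1.   4.6] w 0.452
 shift [-0.0004  0.0006  0.0006] turn [-0.0005 -0.0006  0.0012]
```

```bash
python3 -m jog '[{"x":0,"y":0,"z":-0.04,"ax":0,"ay":0,"az":0},{"x":0,"y":0,"z":-0.08,"ax":0,"ay":0,"az":0},{"x":0,"y":0,"z":-0.09,"ax":0,"ay":0,"az":0},{"x":0,"y":0,"z":-0.09,"ax":0,"ay":0,"az":0}]'
python3 -c "
from h import *
goal(.568,.0165,.1,-24.2)"
```

```text
t: 5.15
eef_pos: [0.534, 0.3114, 0.0998]
tool_rot: [-0.001, 0.992, -0.129, 0.001]
contact_force: [0.0, 0.8, -0.5]
gripper_width: 0.453
grasp_force: 35.5
t 5.15 pos [0.534  0.3114 0.0998] phi -14.84 q [-0.47  0.54 -0.22  1.8   0.15  0.82 -2.59] F [ 0.   0.8 -0.5] w 0.453
 shift [ 0.1084  0.2764 -0.0006] turn [-0.0026 -0.002   0.1634]
```

```bash
python3 -m jog '[{"x":0.015,"y":0.038,"z":0,"ax":0,"ay":0,"az":0.02},{"x":0.03,"y":0.077,"z":0,"ax":0,"ay":0,"az":0.05},{"x":0.045,"y":0.115,"z":0,"ax":0,"ay":0,"az":0.08},{"x":0.06,"y":0.154,"z":0,"ax":0,"ay":0,"az":0.1},{"x":0.075,"y":0.192,"z":0,"ax":0,"ay":0,"az":0.12},{"x":0.09,"y":0.23,"z":0,"ax":0,"ay":0,"az":0.14},{"x":0.1,"y":0.256,"z":0,"ax":0,"ay":0,"az":0.163},{"x":0.106,"y":0.27,"z":0,"ax":0,"ay":0,"az":0.163},{"x":0.108,"y":0.276,"z":0,"ax":0,"ay":0,"az":0.163},{"x":0.108,"y":0.276,"z":0,"ax":0,"ay":0,"az":0.163},{"x":0.108,"y":0.276,"z":0,"ax":0,"ay":0,"az":0.163}]'
python3 -c "
from h import *
goal(.568,.0165,.045,-24.2)"
```

```text
t: 6.25
eef_pos: [0.5666, 0.0185, 0.0979]
tool_rot: [-0.0, 0.978, -0.208, -0.0]
contact_force: [0.0, 1.1, -0.9]
gripper_width: 0.45
grasp_force: 35.5
t 6.25 pos [0.5666 0.0185 0.0979] phi -24.01 q [-0.02  0.47 -0.15  1.92  0.1   0.76 -2.22] F [ 0.   1.1 -0.9] w 0.45
 shift [0.0021 0.0013 0.0529] turn [-0.0007  0.0009  0.0033]
```

```bash
python3 -m jog '[{"x":0.002,"y":0.0013,"z":0.02,"ax":0,"ay":0,"az":0.003},{"x":0.002,"y":0.0013,"z":0.04,"ax":0,"ay":0,"az":0.003},{"x":0.002,"y":0.0013,"z":0.053,"ax":0,"ay":0,"az":0.003},{"x":0.002,"y":0.0013,"z":0.053,"ax":0,"ay":0,"az":0.003},{"x":0.002,"y":0.0013,"z":0.053,"ax":0,"ay":0,"az":0.003},{"x":0.002,"y":0.0013,"z":0.053,"ax":0,"ay":0,"az":0.003}]'
python3 -c "
from h import *
goal(.568,.0165,.0245,-24.2)
im=read_camera('side')[165:255,265:385,::-1]
cv2.imwrite('pics/s2.png',cv2.resize(im,None,fx=6.6,fy=6.6,interpolation=cv2.INTER_CUBIC))"
```

```text
t: 6.85
eef_pos: [0.5689, 0.0149, 0.0461]
tool_rot: [-0.0, 0.978, -0.211, 0.001]
contact_force: [0.0, -0.6, -0.3]
gripper_width: 0.45
grasp_force: 35.5
t 6.85 pos [0.5689 0.0149 0.0461] phi -24.31 q [-0.03  0.55 -0.14  1.94  0.12  0.66 -2.23] F [ 0.  -0.6 -0.3] w 0.45
 shift [-0.0015 -0.0011  0.0216] turn [-0.0009 -0.0012 -0.0019]
```

View pics/s2.png

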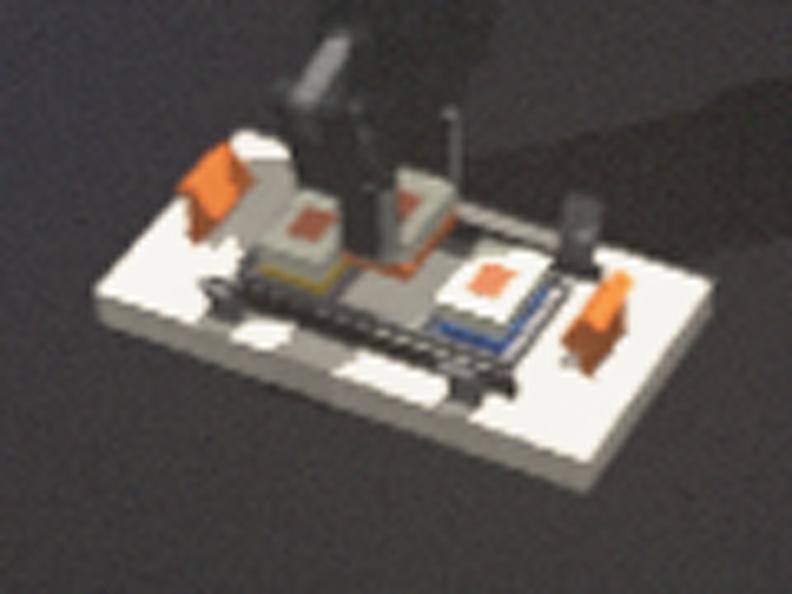

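The block is held level above the bay: its near-right lower corner is at crop (415,272), and the neighbours' spots are at (315,222) and (493,280). I'll check numerically.

Run:
```python
from h import *
px=lambda a:np.array(a)/6.6+[264.5,164.5]
S=atz("side",px([(315,222),(493,280)]),.034); print(S.round(4),S.mean(0).round(4),np.linalg.norm(S[0]-S[1]).round(4))
C=atz("side",px([(415,272)]),.0375)[0]; f=np.radians(-24.3)
print("corner",C.round(4),"block centre from corner",(C[:2]-[np.cos(f)*-.014-np.sin(f)*.02,np.sin(f)*-.014+np.cos(f)*.02]).round(4))
# spots from first top picture
T=atz("top",[(300+236/5-.4,160+160/5-.4),(300+181/5-.4,160+286/5-.4)],.034); print(T.round(4),T.mean(0).round(4))
```

```text
[[0.6014 0.0034 0.034 ]
 [0.5335 0.0341 0.034 ]] [0.5674 0.0188 0.034 ] 0.0746
corner [0.562  0.0348 0.0375] block centre from corner [0.5665 0.0108]
[[0.6032 0.0028 0.034 ]
 [0.5349 0.0325 0.034 ]] [0.569  0.0177 0.034 ]
```

The bay centre estimates agree at about (0.568, 0.0175), and the block's x offset agrees with the grip. Lowering slowly into the bay.

```bash
python3 -m jog '[{"x":-0.0015,"y":-0.002,"z":0,"ax":0,"ay":0,"az":0},{"x":-0.0019,"y":-0.002,"z":0.004,"ax":0,"ay":0,"az":0},{"x":-0.0019,"y":-0.002,"z":0.008,"ax":0,"ay":0,"az":0},{"x":-0.0019,"y":-0.002,"z":0.012,"ax":0,"ay":0,"az":0},{"x":-0.0019,"y":-0.002,"z":0.016,"ax":0,"ay":0,"az":0},{"x":-0.0019,"y":-0.002,"z":0.019,"ax":0,"ay":0,"az":0},{"x":-0.0019,"y":-0.002,"z":0.02,"ax":0,"ay":0,"az":0},{"x":-0.0019,"y":-0.002,"z":0.02,"ax":0,"ay":0,"az":0}]'
python3 -c "
from h import *
goal(.568,.0175,.0245,-24.2)"
```

```text
t: 7.7
eef_pos: [0.5672, 0.017, 0.025]
tool_rot: [0.0, 0.978, -0.211, -0.0]
contact_force: [-0.7, 0.7, -0.3]
gripper_width: 0.454
grasp_force: 35.5
t 7.7 pos [0.5672 0.017  0.025 ] phi -24.34 q [-0.04  0.58 -0.13  1.95  0.12  0.62 -2.24] F [-0.7  0.7 -0.3] w 0.454
 shift [ 0.0005 -0.0008  0.0005] turn [ 0.0002  0.0003 -0.0025]
```

```bash
python3 -m jog '[{"x":0,"y":0,"z":0.0006,"ax":0,"ay":0,"az":0},{"x":0,"y":0,"z":0.0006,"ax":0,"ay":0,"az":0}]'; python3 -m jog '[{"x":0,"y":0,"z":0,"ax":0,"ay":0,"az":0},{"x":0,"y":0,"z":0,"ax":0,"ay":0,"az":0},{"x":0,"y":0,"z":0,"ax":0,"ay":0,"az":0},{"x":0,"y":0,"z":0,"ax":0,"ay":0,"az":0},{"x":0,"y":0,"z":0,"ax":0,"ay":0,"az":0},{"x":0,"y":0,"z":-0.02,"ax":0,"ay":0,"az":0},{"x":0,"y":0,"z":-0.06,"ax":0,"ay":0,"az":0},{"x":0,"y":0,"z":-0.11,"ax":0,"ay":0,"az":0},{"x":0,"y":0,"z":-0.13,"ax":0,"ay":0,"az":0},{"x":0,"y":0,"z":-0.13,"ax":0,"ay":0,"az":0}]' 0.75
python3 -c "
from h import *
goal(.5434,-.2955,.15,-24.8)"
```

```text
t: 7.9
eef_pos: [0.5674, 0.017, 0.0247]
tool_rot: [-0.0, 0.978, -0.211, 0.0]
contact_force: [1.0, 0.3, -0.6]
gripper_width: 0.453
grasp_force: 35.5
t: 8.9
eef_pos: [0.5697, 0.0172, 0.1584]
tool_rot: [-0.001, 0.977, -0.211, 0.003]
contact_force: [-1.0, -0.1, -0.2]
gripper_width: 0.749
grasp_force: 0.0
t 8.9 pos [0.5697 0.0172 0.1584] phi -24.35 q [-0.02  0.39 -0.16  1.88  0.08  0.87 -2.21] F [-1.  -0.1 -0.2] w 0.749
 shift [0.1049 0.2958 0.008 ] turn [-0.0036 -0.0062  0.0078]
```

```bash
python3 -m jog '[{"x":0.017,"y":0.047,"z":0.008,"ax":0,"ay":0,"az":0},{"x":0.034,"y":0.094,"z":0.008,"ax":0,"ay":0,"az":0},{"x":0.05,"y":0.141,"z":0.008,"ax":0,"ay":0,"az":0},{"x":0.067,"y":0.188,"z":0.008,"ax":0,"ay":0,"az":0.008},{"x":0.083,"y":0.235,"z":0.008,"ax":0,"ay":0,"az":0.008},{"x":0.098,"y":0.275,"z":0.008,"ax":0,"ay":0,"az":0.008},{"x":0.105,"y":0.296,"z":0.008,"ax":0,"ay":0,"az":0.008},{"x":0.105,"y":0.296,"z":0.008,"ax":0,"ay":0,"az":0.008},{"x":0.105,"y":0.296,"z":0.008,"ax":0,"ay":0,"az":0.008},{"x":0.105,"y":0.296,"z":0.008,"ax":0,"ay":0,"az":0.008}]' 0.7
python3 -c "
from h import *
goal(.5434,-.295,.039,-24.8)
im=read_camera('side'); np.save('pics/side1.npy',im); t=read_camera('top'); np.save('pics/top1.npy',t)
W=np.zeros((600,800,3),np.uint8); W[:450,:400]=cv2.resize(t[160:250,300:380,::-1],(400,450)); W[:300,400:]=cv2.resize(im[180:240,280:360+0,::-1],(400,300))
cv2.imwrite('pics/m3.png',W)"
```

```text
t: 9.9
eef_pos: [0.5411, -0.294, 0.1458]
tool_rot: [-0.001, 0.977, -0.214, -0.001]
contact_force: [-0.1, 0.4, 0.1]
gripper_width: 0.702
grasp_force: 0.0
t 9.9 pos [ 0.5411 -0.294   0.1458] phi -24.67 q [ 0.45  0.47 -0.07  1.78  0.04  0.9  -1.64] F [-0.1  0.4  0.1] w 0.702
 shift [2.600e-03 1.000e-04 1.068e-01] turn [-0.001   0.0014  0.0022]
```

View pics/m3.png

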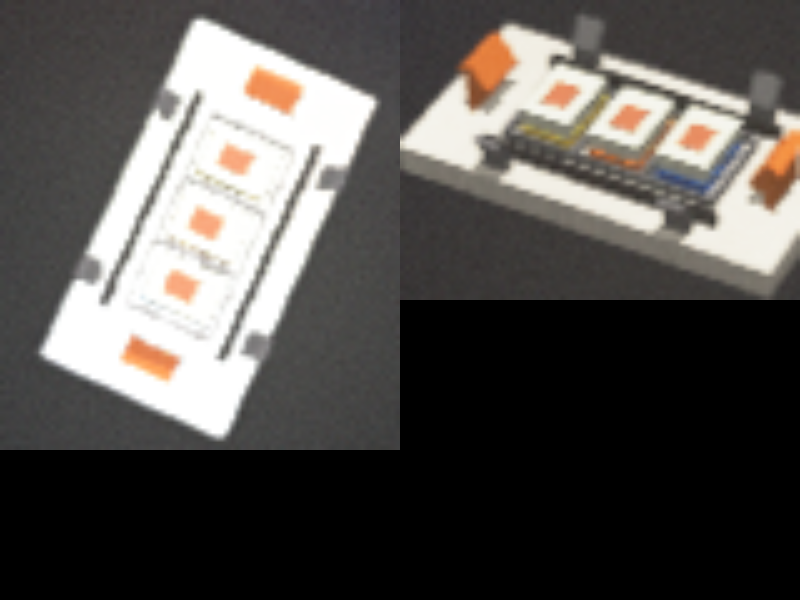

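The block is seated level in the middle bay, with its spot at top crop (206,222) between its neighbours at (236,160) and (181,286). Next, the cover.

```bash
python3 -m jog '[{"x":0.0026,"y":0,"z":0.03,"ax":0,"ay":0,"az":0.002},{"x":0.0026,"y":0,"z":0.06,"ax":0,"ay":0,"az":0.002},{"x":0.0026,"y":0,"z":0.085,"ax":0,"ay":0,"az":0.002},{"x":0.0026,"y":0,"z":0.1,"ax":0,"ay":0,"az":0.002},{"x":0.0026,"y":0,"z":0.106,"ax":0,"ay":0,"az":0.002},{"x":0.0026,"y":0,"z":0.106,"ax":0,"ay":0,"az":0.002},{"x":0.0026,"y":0,"z":0.106,"ax":0,"ay":0,"az":0.002}]' 0.7
python3 -c "
from h import *
goal(.5434,-.295,.039,-24.8)
print(atz('top',[(300+212/5-.4,160+224/5-.4)],.03))"
```

```text
t: 10.7
eef_pos: [0.5442, -0.2973, 0.0417]
tool_rot: [0.0, 0.976, -0.216, 0.001]
contact_force: [-0.5, 0.6, 0.6]
gripper_width: 0.701
grasp_force: 0.0
t 10.7 pos [ 0.5442 -0.2973  0.0417] phi -24.9 q [ 0.44  0.61 -0.06  1.82  0.05  0.7  -1.65] F [-0.5  0.6  0.6] w 0.701
 shift [-0.0017 -0.0018  0.0027] turn [ 0.     -0.0018 -0.0018]
[[0.56873638 0.01559223 0.03      ]]
```

```bash
python3 -m jog '[{"x":-0.001,"y":-0.001,"z":0.002,"ax":0,"ay":0,"az":0},{"x":-0.001,"y":-0.001,"z":0.002,"ax":0,"ay":0,"az":0}]' 0.7; python3 -m jog '[{"x":0,"y":0,"z":0,"ax":0,"ay":0,"az":0},{"x":0,"y":0,"z":0,"ax":0,"ay":0,"az":0},{"x":0,"y":0,"z":0,"ax":0,"ay":0,"az":0},{"x":0,"y":0,"z":0,"ax":0,"ay":0,"az":0},{"x":0,"y":0,"z":0,"ax":0,"ay":0,"az":0},{"x":0,"y":0,"z":0,"ax":0,"ay":0,"az":0},{"x":0,"y":0,"z":0,"ax":0,"ay":0,"az":0},{"x":0,"y":0,"z":0,"ax":0,"ay":0,"az":0},{"x":0,"y":0,"z":0,"ax":0,"ay":0,"az":0},{"x":0,"y":0,"z":0,"ax":0,"ay":0,"az":0}]' 0 90
python3 -c "
from h import *
goal(.5434,-.295,.039,-24.8)"
```

```text
t: 10.9
eef_pos: [0.5432, -0.2957, 0.0393]
tool_rot: [0.0, 0.976, -0.216, 0.001]
contact_force: [-0.1, 0.3, -0.4]
gripper_width: 0.699
grasp_force: 0.0
t: 11.9
eef_pos: [0.5431, -0.2959, 0.0389]
tool_rot: [0.0, 0.976, -0.216, 0.0]
contact_force: [-0.1, -1.0, 5.6]
gripper_width: 0.171
grasp_force: 88.4
t 11.9 pos [ 0.5431 -0.2959  0.0389] phi -24.92 q [ 0.44  0.62 -0.06  1.83  0.06  0.7  -1.65] F [-0.1 -1.   5.6] w 0.171
 shift [-0.0001 -0.001  -0.0001] turn [ 0.0001 -0.0006 -0.0021]
```

```bash
python3 -m jog '[{"x":0,"y":0,"z":-0.02,"ax":0,"ay":0,"az":0},{"x":0,"y":0,"z":-0.05,"ax":0,"ay":0,"az":0},{"x":0,"y":0,"z":-0.08,"ax":0,"ay":0,"az":0},{"x":0,"y":0,"z":-0.1,"ax":0,"ay":0,"az":0},{"x":0,"y":0,"z":-0.1,"ax":0,"ay":0,"az":0}]'
python3 -c "
from h import *
goal(.5685,.0165,.135,-24.3)"
```

```text
t: 12.4
eef_pos: [0.5444, -0.2963, 0.1411]
tool_rot: [0.0, 0.976, -0.216, 0.002]
contact_force: [0.3, -0.8, -1.2]
gripper_width: 0.173
grasp_force: 87.7
t 12.4 pos [ 0.5444 -0.2963  0.1411] phi -24.91 q [ 0.45  0.48 -0.07  1.77  0.04  0.88 -1.64] F [ 0.3 -0.8 -1.2] w 0.173
 shift [-0.1099 -0.2939  0.0057] turn [-0.0001 -0.0048 -0.0106]
```

```bash
python3 -m jog '[{"x":-0.012,"y":-0.033,"z":0,"ax":0,"ay":0,"az":0},{"x":-0.025,"y":-0.067,"z":0,"ax":0,"ay":0,"az":0},{"x":-0.037,"y":-0.1,"z":0,"ax":0,"ay":0,"az":0},{"x":-0.05,"y":-0.133,"z":0,"ax":0,"ay":0,"az":0},{"x":-0.062,"y":-0.167,"z":0,"ax":0,"ay":0,"az":0},{"x":-0.075,"y":-0.2,"z":0,"ax":0,"ay":0,"az":-0.005},{"x":-0.087,"y":-0.233,"z":0,"ax":0,"ay":0,"az":-0.01},{"x":-0.099,"y":-0.265,"z":0,"ax":0,"ay":0,"az":-0.01},{"x":-0.106,"y":-0.284,"z":0,"ax":0,"ay":0,"az":-0.01},{"x":-0.11,"y":-0.294,"z":0,"ax":0,"ay":0,"az":-0.01},{"x":-0.11,"y":-0.294,"z":0,"ax":0,"ay":0,"az":-0.01},{"x":-0.11,"y":-0.294,"z":0,"ax":0,"ay":0,"az":-0.01}]'
python3 -c "
from h import *
goal(.5685,.0165,.085,-24.3)"
```

```text
t: 13.6
eef_pos: [0.5664, 0.0158, 0.1379]
tool_rot: [0.001, 0.977, -0.211, -0.001]
contact_force: [-0.3, -0.7, -1.2]
gripper_width: 0.172
grasp_force: 87.8
t 13.6 pos [0.5664 0.0158 0.1379] phi -24.41 q [-0.02  0.41 -0.14  1.9   0.08  0.84 -2.21] F [-0.3 -0.7 -1.2] w 0.172
 shift [ 0.0016 -0.0016  0.0529] turn [ 0.0014  0.0007 -0.0019]
```

```bash
python3 -m jog '[{"x":0.0016,"y":-0.0016,"z":0.02,"ax":0,"ay":0,"az":0},{"x":0.0016,"y":-0.0016,"z":0.04,"ax":0,"ay":0,"az":0},{"x":0.0016,"y":-0.0016,"z":0.053,"ax":0,"ay":0,"az":0},{"x":0.0016,"y":-0.0016,"z":0.053,"ax":0,"ay":0,"az":0},{"x":0.0016,"y":-0.0016,"z":0.053,"ax":0,"ay":0,"az":0}]'
python3 - <<'E'
from fit import *
goal(.5685,.0165,.06,-24.3)
im=read_camera('side')[:,:,::-1]; o=get_obs()
S=6.6; c=cv2.resize(im[155:245,265:385],None,fx=S,fy=S,interpolation=cv2.INTER_CUBIC)
e=np.array(o['eef_pos']); 
P=np.array(MODELS['cover'])@R.from_euler('z',-.425).as_matrix().T+e-[0,0,.0389]
for q in proj('side',P): cv2.circle(c,tuple(((q+.5-[265,155])*S).astype(int)),4,(255,0,255),1)
Q=np.array(MODELS['carrier'])@R.from_euler('z',-.424).as_matrix().T+[.5685,.0165,0]
for q in proj('side',Q): cv2.circle(c,tuple(((q+.5-[265,155])*S).astype(int)),4,(0,255,255),1)
cv2.imwrite('pics/s4.png',c)
E
```

```text
t: 14.1
eef_pos: [0.5691, 0.0171, 0.0857]
tool_rot: [0.0, 0.977, -0.211, -0.0]
contact_force: [0.2, 0.6, -1.3]
gripper_width: 0.171
grasp_force: 87.8
t 14.1 pos [0.5691 0.0171 0.0857] phi -24.41 q [-0.03  0.49 -0.14  1.92  0.1   0.74 -2.22] F [ 0.2  0.6 -1.3] w 0.171
 shift [-0.0003  0.0008  0.0257] turn [ 0.0004  0.0001 -0.002 ]
```

View pics/s4.png

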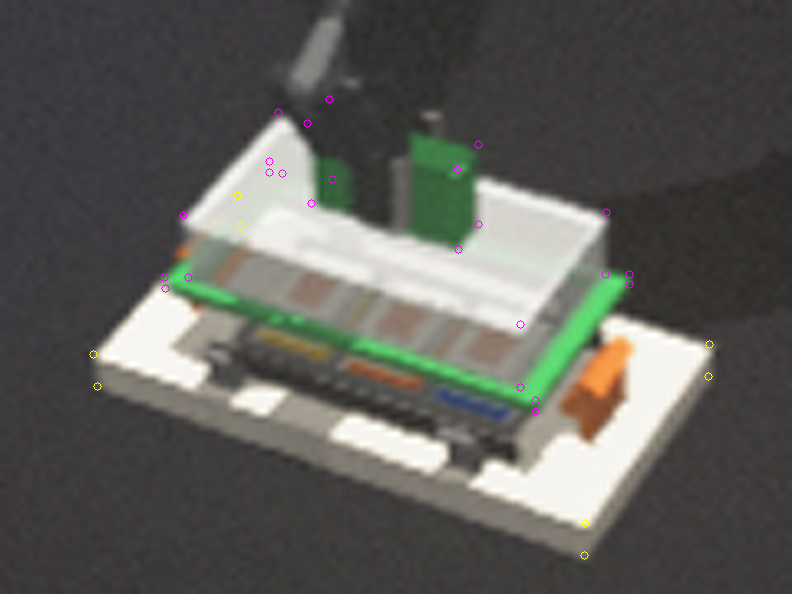

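Cover and carrier corners match the predictions to about 0.5 px: foot-left at (168,283) and foot-front at (535,403). They are aligned with each other, so I'll press on slowly.

```bash
python3 -m jog '[{"x":-0.0003,"y":0.0005,"z":0.003,"ax":0,"ay":0,"az":-0.002},{"x":-0.0003,"y":0.0005,"z":0.006,"ax":0,"ay":0,"az":-0.002},{"x":-0.0003,"y":0.0005,"z":0.009,"ax":0,"ay":0,"az":-0.002},{"x":-0.0003,"y":0.0005,"z":0.012,"ax":0,"ay":0,"az":-0.002},{"x":-0.0003,"y":0.0005,"z":0.014,"ax":0,"ay":0,"az":-0.002},{"x":-0.0003,"y":0.0005,"z":0.014,"ax":0,"ay":0,"az":-0.002}]' - 110
python3 -c "
from h import *
goal(.5685,.0165,.058,-24.3)"
```

```text
t: 14.75
eef_pos: [0.5689, 0.0181, 0.072]
tool_rot: [-0.0, 0.978, -0.21, 0.0]
contact_force: [-0.4, 1.6, 5.7]
gripper_width: 0.169
grasp_force: 110.6
t 14.75 pos [0.5689 0.0181 0.072 ] phi -24.21 q [-0.03  0.51 -0.14  1.93  0.1   0.71 -2.23] F [-0.4  1.6  5.7] w 0.169
 shift [0.0003 0.0016 0.014 ] turn [-0.0005 -0.0005  0.0015]
```

```bash
python3 -m jog '[{"x":0,"y":0,"z":0.002,"ax":0,"ay":0,"az":0},{"x":0,"y":0,"z":0.004,"ax":0,"ay":0,"az":0},{"x":0,"y":0,"z":0.006,"ax":0,"ay":0,"az":0},{"x":0,"y":0,"z":0.008,"ax":0,"ay":0,"az":0},{"x":0,"y":0,"z":0.008,"ax":0,"ay":0,"az":0}]'
python3 -m jog '[{"x":0,"y":0,"z":0.001,"ax":0,"ay":0,"az":0},{"x":0,"y":0,"z":0.002,"ax":0,"ay":0,"az":0},{"x":0,"y":0,"z":0.003,"ax":0,"ay":0,"az":0},{"x":0,"y":0,"z":0.003,"ax":0,"ay":0,"az":0}]'
python3 -c "
from h import *
goal(.5685,.0165,.058,-24.3)"
```

```text
t: 15.25
eef_pos: [0.5681, 0.0178, 0.0627]
tool_rot: [0.0, 0.978, -0.21, -0.0]
contact_force: [1.5, 0.6, -6.0]
gripper_width: 0.167
grasp_force: 108.9
t: 15.65
eef_pos: [0.568, 0.0173, 0.0601]
tool_rot: [0.0, 0.978, -0.21, -0.001]
contact_force: [-0.3, 0.2, -8.0]
gripper_width: 0.169
grasp_force: 108.8
t 15.65 pos [0.568  0.0173 0.0601] phi -24.23 q [-0.04  0.53 -0.13  1.94  0.11  0.69 -2.23] F [-0.3  0.2 -8. ] w 0.169
 shift [0.0008 0.0005 0.0021] turn [0.001  0.001  0.0012]
```

Snapped: the catches now pull the cover down. Pressing onto the gasket.

```bash
python3 -m jog '[{"x":0,"y":0,"z":0.001,"ax":0,"ay":0,"az":0},{"x":0,"y":0,"z":0.002,"ax":0,"ay":0,"az":0},{"x":0,"y":0,"z":0.002,"ax":0,"ay":0,"az":0},{"x":0,"y":0,"z":0.002,"ax":0,"ay":0,"az":0}]'
python3 -m jog '[{"x":0,"y":0,"z":0.001,"ax":0,"ay":0,"az":0},{"x":0,"y":0,"z":0.001,"ax":0,"ay":0,"az":0},{"x":0,"y":0,"z":0.001,"ax":0,"ay":0,"az":0}]'
python3 - <<'E'
from h import *
goal(.5685,.0165,.058,-24.3)
S=6.6; c=cv2.resize(read_camera('side')[155:245,265:385,::-1],None,fx=S,fy=S,interpolation=cv2.INTER_CUBIC)
cv2.imwrite('pics/s5.png',c)
E
```

```text
t: 16.05
eef_pos: [0.5689, 0.0176, 0.0592]
tool_rot: [-0.0, 0.978, -0.21, 0.0]
contact_force: [-2.4, -1.5, 3.9]
gripper_width: 0.172
grasp_force: 110.3
t: 16.35
eef_pos: [0.5689, 0.0176, 0.0582]
tool_rot: [-0.0, 0.978, -0.21, 0.0]
contact_force: [-3.1, -1.5, 7.4]
gripper_width: 0.166
grasp_force: 110.8
t 16.35 pos [0.5689 0.0176 0.0582] phi -24.24 q [-0.04  0.53 -0.13  1.94  0.11  0.68 -2.23] F [-3.1 -1.5  7.4] w 0.166
 shift [0.     0.0012 0.0002] turn [-0.0002 -0.0008  0.0011]
```

View pics/s5.png

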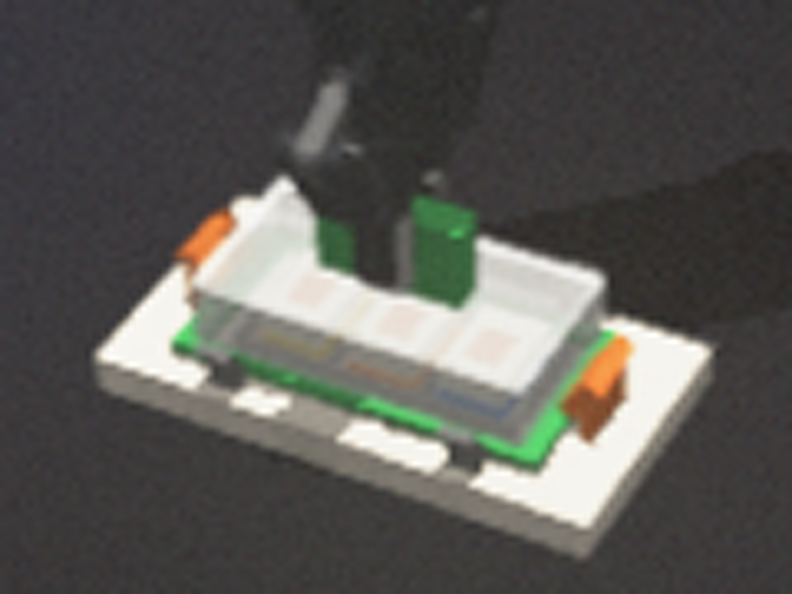

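Both catches sit over the foot, at (210,245) and (600,385), and the foot is seated evenly. I'll press a little more for a firm push.

```bash
python3 -m jog '[{"x":0,"y":0,"z":0.0005,"ax":0,"ay":0,"az":0},{"x":0,"y":0,"z":0.001,"ax":0,"ay":0,"az":0},{"x":0,"y":0,"z":0.001,"ax":0,"ay":0,"az":0},{"x":0,"y":0,"z":0.001,"ax":0,"ay":0,"az":0}]'; python3 -m jog '[{"x":0,"y":0,"z":0.0005,"ax":0,"ay":0,"az":0},{"x":0,"y":0,"z":0.0005,"ax":0,"ay":0,"az":0},{"x":0,"y":0,"z":0.0005,"ax":0,"ay":0,"az":0},{"x":0,"y":0,"z":0.0005,"ax":0,"ay":0,"az":0}]'
```

```text
t: 16.8
eef_pos: [0.569, 0.0176, 0.0574]
tool_rot: [-0.0, 0.978, -0.21, 0.0]
contact_force: [-3.0, -1.7, 8.2]
gripper_width: 0.168
grasp_force: 111.1
t: 17.2
eef_pos: [0.569, 0.0176, 0.0571]
tool_rot: [-0.0, 0.978, -0.21, 0.0]
contact_force: [-4.1, -1.4, 9.9]
gripper_width: 0.169
grasp_force: 111.3
```

```bash
python3 -m jog '[{"x":0,"y":0,"z":0.0007,"ax":0,"ay":0,"az":0},{"x":0,"y":0,"z":0.0007,"ax":0,"ay":0,"az":0},{"x":0,"y":0,"z":0.0007,"ax":0,"ay":0,"az":0},{"x":0,"y":0,"z":0.0007,"ax":0,"ay":0,"az":0},{"x":0,"y":0,"z":0.0007,"ax":0,"ay":0,"az":0},{"x":0,"y":0,"z":0.0007,"ax":0,"ay":0,"az":0}]'
```

```text
t: 17.8
eef_pos: [0.569, 0.0176, 0.0569]
tool_rot: [0.0, 0.978, -0.21, 0.001]
contact_force: [-5.7, -2.3, 15.1]
gripper_width: 0.17
grasp_force: 112.4
```

The push force jumped to 15 N with almost no further travel, so the gasket is near its stop and firmly pressed. Handing in.

```bash
python3 -c "
from station import *
print(hand_in())"
```

```text
the job is handed in; nothing more can be done
None
```

The job is handed in at 17.8 s: the wax block lies flat, wax up, in the middle bay, both catches are over the cover's foot, and the gripper is still pressing the cover onto the gasket with about 15 N.

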